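# Size a trough former on the slot gauge

## Robot

A 7-joint arm with a two-finger parallel gripper is mounted at the origin on the work surface. World frame = base frame: x ahead of the robot, y to its left, z up, the work surface at z = 0. Lengths are in mm, angles in rad, forces in N, time in s.
With the tool pointing down it reaches from about 425 to 875 mm from the base axis. Payload 8.4 kg.
Tool frame: the origin (TCP) lies midway between the tips of the shut fingers; the grasp point (between the pads) lies 19 mm behind it (ctrl.hold_point_z is the distance from the TCP to the grasp point, in mm); y points along the fingers, x is the direction in which the jaws open and shut, and the axes are right-handed (so a half turn about y gives the same grasp; the last joint's range is limited). The gripper opens to 87 mm and grips with 3 to 60 N. Pads are 19 mm wide; open, the fingers measure 117 mm over their backs; the gripper's body (75 mm by 190 mm) begins 51 mm behind the grasp point.
Start: joints at [-1.232, 0.333, 0.04, 1.465, -0.013, 1.343, -0.059], TCP at [275.563, 588.667, 222.546] pointing down, gripper open.
Joint ranges: [-2.58, 2.58], [-0.38, 2.09], [-1.3, 1.39], [0.25, 2.4], [-1.5, 4.64], [0.08, 2.09], [-2.65, 2.65]. Speed limits (rad/s): [2.22, 2.22, 2.79, 2.79, 3.14, 3.14, 3.14].

## Interface

Orientations are given as a unit quaternion [x, y, z, w].
In Python, from workcell import ctrl gives the robot as it stands.
- The arm moves only by the tool step_arm, never from a script. Its argument "rows" is a list of rows, each a list of 2 entries, a list of its own where there are three numbers: the shift along the tool's x, y, z in units of 60 mm (1.0 is 60 mm), then the turn about the tool's y in units of 8 degrees (1.0 is 8 degrees). In form: [[[dx, dy, dz], twist], ...]. A call has 1 to 10 rows; each row shifts and turns the commanded pose from where the row before left it, along the tool's axes as they then stand; what a row does not reach is not made up. A row lasts 1/8 s, in which the tool goes at most 62.5 mm and 10.7 degrees, less where a joint would pass 70% of its speed; a pose out of reach is approached as far as the arm can. A call is refused whole if a number of a shift passes 1 or a number of a turn 1, either way. A call with a gripper value outside its range is refused whole. "fingers" is the opening, from 0 (shut) to 1 (fully open), set as the call begins (left out, the last holds). The fingers move at their own pace and stop on an object; the grip force is fixed at half the most. Time passes only in rows, so rows that do not move let the fingers close. It gives the time, the measured TCP pose, the force and the opening at its end, in the units of the state.
- ctrl.state(): the state, without advancing time (a new reading comes with each control period).
- ctrl.read_camera(name): name is "side" or "top" or "wrist"; returns a dict with "pixels" (384x512x3 uint8, blue, green, red), "K" (3x3 intrinsics, pixels), "T" (4x4, takes a point from camera to world coordinates); the wrist camera has in their place "T_tool_cam" (4x4, takes a point from camera to tool coordinates, whose origin is the TCP and whose axes are the tool frame's). Camera axes: x right, y down, z forward; pixel columns grow to the right and rows downward; lengths in mm; the calibration is good to about 2 mm. A picture is of the moment at which its call begins: read the wrist's pose just before it. There is no depth.
- ctrl.sign_off(): hands the job in, once; it reports no verdict.
Trained networks look in a picture, given as the dict that the camera call returned (one of the last four; its "shot" number tells which), for a name from the list of things; names that differ only in an ending like _2 or _b are one class to them, and where a whole thing is asked for, a point or a joint stands for the part that bears it (a point fixed in the world has none). Each returns a list of dicts, best first, with "confidence" (0 to 1); they miss things now and then, are a little off and sometimes report something else, mostly with a low value. They report only what shows in the picture. A call takes as long as a camera call. They do not tell look-alikes from the thing itself.
- ctrl.look_for(picture, name): "bbox" ([left, top, right, bottom] as shares, 0 to 1, of the picture: columns of its width, rows of its height, round what is visible of it).
- ctrl.silhouettes(picture, name): "pixels" (384x512 bool, what is visible of it) and "bbox" ([left, top, right, bottom] as shares, 0 to 1, of the picture: columns of its width, rows of its height, round what is visible of it).
The state is a dict: "time_s": time; "joint_positions": joint angles; "qd": joint speeds; "joint_torque": joint torques, N m; "ee_pos": TCP position; "tcp_rot": TCP orientation; "contact_force": force on the tool from outside, world axes, zero at the start; "wrist_torque": the same for the moment, N m; "opening": finger opening in mm.
Only numpy, scipy, OpenCV 4.12 (cv2) and the standard library are available. Lean on these libraries where they do the work, as an engineer would, in place of code of your own. Each camera call takes 0.05 s, during which the arm holds its last target.

## Task

The gel-trough former standing alone in the front pocket of the stand has lost its size mark. Lift it out and try it gently on the slot gauge, trying the narrowest slot first, then the next wider and so on until the first one accepts its blade; leave it there, fully home with its shoulder flat on the gauge, and let go. Never force it, and leave the other two formers and everything else on the bench where they are.

Things in the scene. Friction and masses are not known exactly. Their poses are not given: they have to be found in the camera images.
- former_a: one of 3 look-alike formers, 110 g: grip 40 (x) x 12 (y), z 8 to 52 mm; shoulder 50 (x) x 28 (y), z 0 to 8; steel blade 44 (x), z -34 to 0, centred under the grip. Origin: centre of the shoulder's underside, z up. Blade 6, 9.5 or 13 mm thick (y), one former of each; which has which is unknown, hidden in the stand. The right slot is 1.5 mm wider than the blade
- former_b: one of 3 look-alike formers, 110 g: grip 40 (x) x 12 (y), z 8 to 52 mm; shoulder 50 (x) x 28 (y), z 0 to 8; steel blade 44 (x), z -34 to 0, centred under the grip. Origin: centre of the shoulder's underside, z up. Blade 6, 9.5 or 13 mm thick (y), one former of each; which has which is unknown, hidden in the stand. The right slot is 1.5 mm wider than the blade
- former_c: one of 3 look-alike formers, 110 g: grip 40 (x) x 12 (y), z 8 to 52 mm; shoulder 50 (x) x 28 (y), z 0 to 8; steel blade 44 (x), z -34 to 0, centred under the grip. Origin: centre of the shoulder's underside, z up. Blade 6, 9.5 or 13 mm thick (y), one former of each; which has which is unknown, hidden in the stand. The right slot is 1.5 mm wider than the blade
- stand: fixed grey block 150 (x) x 170 (y) x 48 mm high, origin under its centre; three pockets, each holding a former that rests by its shoulder on the block's top: one alone in the front row (-x side, nearest the robot), two in the rear row. The formers stand at the stand's yaw; neighbours' grips are more than 40 mm clear of the front one's
- front_pocket (a point): middle of the front pocket's mouth, at the stand's top; the former to be sized stands here at the start, its origin at this point
- gauge: fixed aluminium gauge on a dark base 60 (x) x 184 (y) x 48 mm high, origin under its centre: five slots along x, open at top and ends, 42 mm deep, no lead-in, 34 mm apart, widening from the -y end to the +y end. A former is fully home when its shoulder lies on the gauge's top; its blade then clears the slot floor by 8 mm. Rigid: touch at about 10 mm/s, stop at 3 to 5 N
- slot1 (a point): middle of the mouth of slot 1, at the gauge's top; slot 4 mm wide (along the gauge's y): the narrowest, too narrow for every former
- slot2 (a point): middle of the mouth of slot 2, at the gauge's top; slot 7.5 mm wide (along the gauge's y)
- slot3 (a point): middle of the mouth of slot 3, at the gauge's top; slot 11 mm wide (along the gauge's y)
- slot4 (a point): middle of the mouth of slot 4, at the gauge's top; slot 14.5 mm wide (along the gauge's y)
- slot5 (a point): middle of the mouth of slot 5, at the gauge's top; slot 18 mm wide (along the gauge's y): the widest
- jar: bystander: small screw-top jar, 48 dia x 65 mm, origin under its centre
- dish: bystander: shallow clear dish, 70 dia x 18 mm, origin under its centre
- tip_box: bystander: open divided pipette-tip box, 85 x 125 x 50 mm, origin under its centre
- reagent: bystander: amber reagent bottle, 64 dia x 140 mm, origin under its centre
- beaker: bystander: glass beaker, 68 dia x 85 mm, origin under its centre
- tube_rack: bystander: white tube rack block, 80 x 140 x 45 mm, origin under its centre
- lid: bystander: clear flat box lid, 90 x 130 x 12 mm, origin under its centre
Things that resemble listed ones, but are neither listed nor needed, are in the scene too. What is shaped like the former_c but blue is not meant.

How it is judged (in metres and radians):
On the way, in this order (a step that is already met when the one before it is completed fails the run):
1. the former from the front pocket is lifted clear of the stand (distance between each of former_a, former_b, former_c and front_pocket above 0.06 m and z of any of former_a, former_b, former_c in the frame of front_pocket above 0.036 m), for 0.1 s.
2. its blade is set on the narrowest slot of the gauge and refused (((contact force between former_a and gauge above 0.5 N and horizontal distance between former_a and slot1 below 0.014 m) or (contact force between former_b and gauge above 0.5 N and horizontal distance between former_b and slot1 below 0.014 m) or (contact force between former_c and gauge above 0.5 N and horizontal distance between former_c and slot1 below 0.014 m))), for 0.05 s.
3. it is then tried at the next slot (blade at its mouth or in it) (((z of former_a in the frame of slot2 below 0.037 m and horizontal distance between former_a and slot2 below 0.014 m) or (z of former_b in the frame of slot2 below 0.037 m and horizontal distance between former_b and slot2 below 0.014 m) or (z of former_c in the frame of slot2 below 0.037 m and horizontal distance between former_c and slot2 below 0.014 m))), for 0.05 s.
At the end, for the whole second after the job is handed in: the former from the front pocket stands in the narrowest slot that accepts its blade (centre within 12 mm of that slot's), its shoulder within 2.5 mm of the gauge's top, upright within 0.06 rad, at rest; the front pocket is empty and the other two formers are within 15 mm of their start (((horizontal distance between former_a and slot3 below 0.012 m and z of former_a in the frame of slot3 below 0.0025 m and angle between former_a's own z axis and vertical below 0.06 rad and linear speed of former_a below 0.01 m/s and angular speed of former_a below 0.1 rad/s and distance of each of former_b, former_c from where it was at the start of the episode below 0.015 m and horizontal distance between each of former_a, former_b, former_c and front_pocket above 0.06 m) or (horizontal distance between former_b and slot4 below 0.012 m and z of former_b in the frame of slot3 below 0.0025 m and angle between former_b's own z axis and vertical below 0.06 rad and linear speed of former_b below 0.01 m/s and angular speed of former_b below 0.1 rad/s and distance of each of former_a, former_c from where it was at the start of the episode below 0.015 m and horizontal distance between each of former_a, former_b, former_c and front_pocket above 0.06 m) or (horizontal distance between former_c and slot2 below 0.012 m and z of former_c in the frame of slot3 below 0.0025 m and angle between former_c's own z axis and vertical below 0.06 rad and linear speed of former_c below 0.01 m/s and angular speed of former_c below 0.1 rad/s and distance of each of former_a, former_b from where it was at the start of the episode below 0.015 m and horizontal distance between each of former_a, former_b, former_c and front_pocket above 0.06 m))); the robot touches nothing.
It fails at once if a former is pressed on the gauge with more than 40 N, even for a moment (contact force between any of former_a, former_b, former_c and gauge above 40 N).
It fails at once if more than one former is moved (15 mm) (distance of each of former_a, former_b from where it was at the start of the episode above 0.015 m or distance of each of former_b, former_c from where it was at the start of the episode above 0.015 m or distance of each of former_a, former_c from where it was at the start of the episode above 0.015 m).
It fails at once if a bystander is moved by more than 30 mm (distance of any of jar, dish, tip_box, reagent, beaker, tube_rack, lid from where it was at the start of the episode above 0.03 m).
It also fails if it takes over 72 s, if anything falls off the work surface, if the arm or the gripper's body presses on something with over 40 N, if the wrist force passes 120 N, or if a joint passes its speed limit or range.

## Working session

There is one attempt and no reset: what is moved stays moved. The work goes in short steps, Python scripts to look and compute and a tool call to move; the robot and the scene stay as the last step left them, time stands still between calls to the robot, and variables do not carry over. Pictures are saved under pics/ and viewed, and the job is handed in when it is done.

Besides the shell and the picture viewer there is one more tool, called after "Call:" in YAML: its name, and indented under it one key for each argument. step_arm: Moves the arm, as the interface text tells. Its arguments: {"type":"object","properties":{"rows":{"type":"array"},"fingers":{"type":"number"}},"required":["rows"]}

```bash
ls; mkdir -p pics; python3 - <<'E'
from workcell import ctrl
import cv2,json
s=ctrl.state();print(s)
print(ctrl.hold_point_z)
for n in ["top","side"]:
    p=ctrl.read_camera(n);cv2.imwrite(f"pics/{n}0.png",p["pixels"]);print(n,p["K"],p["T"])
    for nm in ["former_a","stand","gauge","reagent","beaker","tube_rack","tip_box","jar","dish","lid"]:
        print(nm,[( [round(b*k) for b,k in zip(d["bbox"],(512,384,512,384))],round(d["confidence"],2)) for d in ctrl.look_for(p,nm)])
E
```

```text
pics
{'time_s': 0.0, 'joint_positions': array([-1.23223483,  0.33392515,  0.03987359,  1.46627058, -0.01339266,
        1.34330928, -0.05850982]), 'qd': array([-1.82800254e-03,  3.15761919e-04, -9.06190491e-05,  2.63043614e-04,
        6.64668668e-05, -3.66195077e-04, -1.23474084e-03]), 'joint_torque': array([-1.01517890e-03, -6.56355715e+01,  1.33473381e+00, -4.03815293e+01,
       -5.97359100e-02,  4.47476737e-02,  1.49700286e-04]), 'ee_pos': array([275.37197259, 588.26377854, 221.65041126]), 'tcp_rot': array([ 0.5969909 ,  0.37902704, -0.37996156, -0.59629656]), 'contact_force': array([-0.56228367, -0.15904681, -0.00780926]), 'wrist_torque': array([-0.01934733, -0.01049101,  0.00667466]), 'opening': 86.962700556683}
18.700000000000003
top [[379.75155995   0.         262.07249809]
 [  0.         379.75155995 191.14675771]
 [  0.           0.           1.        ]] [[ 2.34451716e-02 -9.85927606e-01  1.65520634e-01  2.99154600e+02]
 [-9.99675779e-01 -2.14754603e-02  1.36799926e-02 -3.79104025e+00]
 [-9.93285054e-03 -1.65787699e-01 -9.86111443e-01  1.34424639e+03]
 [ 0.00000000e+00  0
[... 831 characters left out ...]
6e-01  4.56319771e-01 -5.31888611e+02]
 [ 1.70634353e-02 -6.40516520e-01 -7.67754796e-01  9.40255096e+02]
 [ 0.00000000e+00  0.00000000e+00  0.00000000e+00  1.00000000e+00]]
former_a [([274, 238, 298, 262], 0.82), ([229, 265, 252, 292], 0.65), ([293, 214, 316, 237], 0.57), ([309, 248, 333, 271], 0.56), ([333, 202, 348, 231], 0.53)]
stand []
gauge [([188, 143, 242, 189], 0.74)]
reagent [([318, 159, 346, 199], 0.83)]
beaker [([146, 97, 171, 126], 0.89), ([187, 144, 245, 188], 0.5)]
tube_rack [([360, 271, 421, 335], 0.63)]
tip_box []
jar [([226, 201, 242, 231], 0.82)]
dish [([260, 172, 283, 188], 0.53)]
lid [([249, 319, 315, 383], 0.8), ([224, 203, 243, 231], 0.56), ([188, 143, 244, 186], 0.3)]
```

```bash
python3 - <<'E'
import cv2
a=cv2.imread("pics/top0.png");b=cv2.imread("pics/side0.png")
cv2.imwrite("pics/top0c.png",cv2.resize(a[100:290,170:440],None,fx=2.9,fy=2.9,interpolation=cv2.INTER_CUBIC))
cv2.imwrite("pics/side0c.png",cv2.resize(b[130:320,170:430],None,fx=3,fy=3,interpolation=cv2.INTER_CUBIC))
E
```

```text
(no output)
```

View pics/top0c.png

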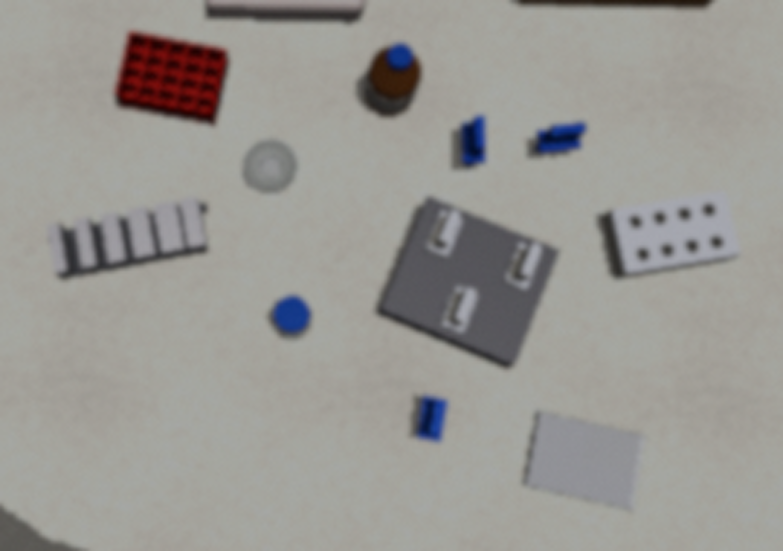

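View pics/side0c.png

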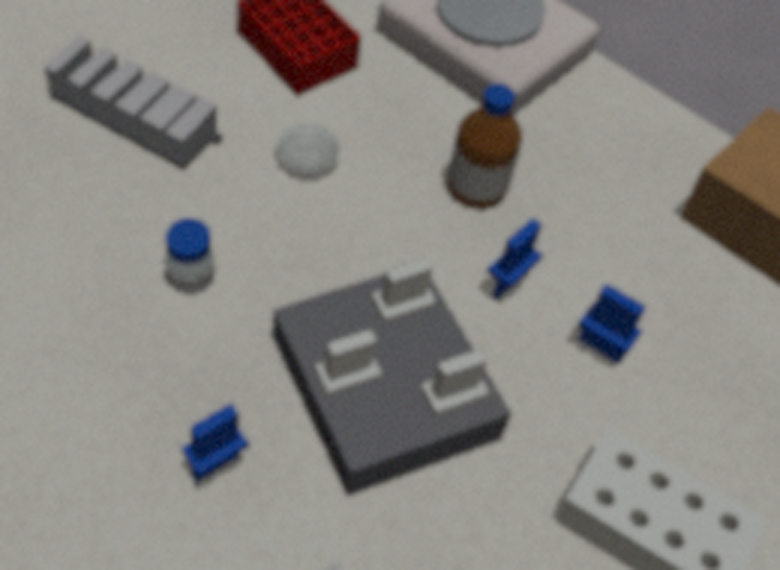

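View pics/top0.png

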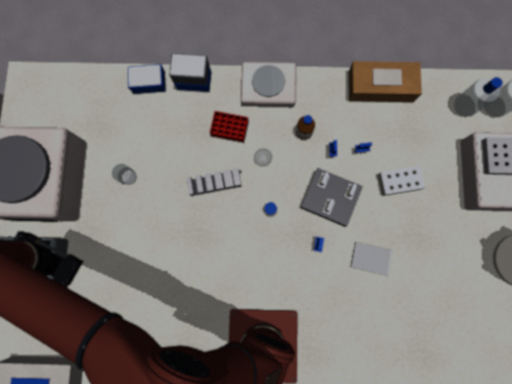

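The top view shows three white formers at px front (328,206) and rear (323,180) and (350,191). The blue look-alikes at (333,148), (363,148) and (318,243) are not meant. The front one, nearest the robot, is the lowest white one, at (328,206). The gauge is at (214,182), and its wide slots appear to be at the left (+y).

```bash
cat > h.py <<'E'
import numpy as np, cv2
from scipy.spatial.transform import Rotation as R
from workcell import ctrl
def ray(K,T,u,v,z):
    d=T[:3,:3]@np.linalg.solve(K,[u,v,1.]); o=T[:3,3]
    return o+d*(z-o[2])/d[2]
def proj(K,T,P):
    P=np.atleast_2d(P).astype(float); c=(P-T[:3,3])@T[:3,:3]
    q=c@K.T; return q[:,:2]/q[:,2:]
def wristT(p,s):
    A=np.eye(4);A[:3,:3]=R.from_quat(s["tcp_rot"]).as_matrix();A[:3,3]=s["ee_pos"];return A@p["T_tool_cam"]
def st():
    s=ctrl.state();M=R.from_quat(s["tcp_rot"]).as_matrix()
    print("t",round(s["time_s"],2),"tcp",s["ee_pos"].round(1),"F",s["contact_force"].round(2),"open",round(s["opening"],1))
    print("axes x",M[:,0].round(3),"y",M[:,1].round(3),"z",M[:,2].round(3),"yawx",round(np.degrees(np.arctan2(M[1,0],M[0,0])),2)); return s,M
def shot(name):
    s,M=st(); p=ctrl.read_camera("wrist"); cv2.imwrite(f"pics/{name}.png",p["pixels"]); T=wristT(p,s)
    np.savez(f"pics/{name}.npz",K=p["K"],T=T); return p,p["K"],T,s,M
E
python3 - <<'E'
from h import *
s,M=st()
p=ctrl.read_camera("top");K,T=p["K"],p["T"]
f=lambda u,v:(170+u/2.9,100+v/2.9)
for n,uv,z in [("stand c1",(430,198),48),("c2",(557,248),48),("c3",(511,362),48),("c4",(380,310),48),("front grip top",(463,300),100),("r1",(450,226),100),("r2",(528,260),100),("g1",(50,226),48),("g2",(205,200),48),("g3",(207,248),48),("g4",(63,274),48),("jar",(291,315),65),("reag",(400,56),140),("blue",(432,418),20),("dish",(270,166),18)]:
    print(n,ray(K,T,*f(*uv),z).round(0))
w=ctrl.read_camera("wrist");print(w["K"].round(1),w["T_tool_cam"].round(3))
E
```

```text
t 1.1 tcp [275.5 588.7 222.5] F [ 0.01 -0.68  0.19] open 87.0
axes x [ 0.424  0.906 -0.   ] y [-0. -0. -1.] z [-0.906  0.424  0.   ] yawx 64.92
stand c1 [ 602. -180.   48.]
c2 [ 544. -331.   48.]
c3 [ 407. -275.   48.]
c4 [ 465. -121.   48.]
front grip top [ 472. -210.  100.]
r1 [ 557. -196.  100.]
r2 [ 520. -285.  100.]
g1 [558. 276.  48.]
g2 [594.  91.  48.]
g3 [535.  86.  48.]
g4 [500. 257.  48.]
jar [454. -15.  65.]
reag [ 746. -134.  140.]
blue [ 340. -186.   20.]
dish [645.  14.  18.]
[[310.6   0.  250.3]
 [  0.  310.6 184.7]
 [  0.    0.    1. ]] [[   1.       0.       0.       0.621]
 [   0.      -0.253    0.968 -161.642]
 [   0.      -0.968   -0.253   68.997]
 [   0.       0.       0.       1.   ]]
```

Call:
step_arm:
  rows:
    - [[-0.535,0,-0.71],0]
    - [[-0.535,0,-0.71],0]
    - [[-0.535,0,-0.71],0]
    - [[-0.535,0,-0.71],0]
    - [[-0.535,0,-0.71],0]
    - [[-0.535,0,-0.71],0]
    - [[-0.535,0,-0.71],0]
    - [[-0.535,0,-0.71],0]
    - [[0,0,0],0]
    - [[0,0,0],0]

```text
time_s: 2.45
ee_pos: [475.1, 212.1, 222.6]
tcp_rot: [-0.596, -0.38, 0.379, 0.597]
contact_force: [-0.4, 0.0, -0.1]
opening: 86.8
```

```bash
python3 - <<'E'
from h import *
p,K,T,s,M=shot("w1")
for n in ["gauge","jar"]:
    for d in ctrl.look_for(p,n): print(n,[round(b*k) for b,k in zip(d["bbox"],(512,384,512,384))],round(d["confidence"],2))
E
```

```text
t 2.45 tcp [475.1 212.1 222.6] F [-0.37  0.01 -0.09] open 86.8
axes x [0.424 0.906 0.   ] y [-0.     0.001 -1.   ] z [-0.906  0.424  0.   ] yawx 64.91
gauge [193, 164, 334, 291] 0.8
jar [69, 205, 103, 237] 0.84
jar [190, 163, 335, 292] 0.59
```

View pics/w1.png

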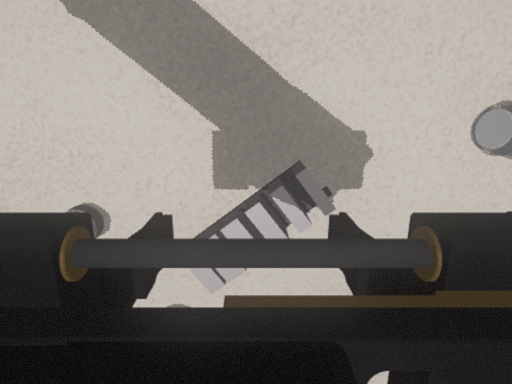

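Call:
step_arm:
  rows:
    - [[0,0,0.9],0]
    - [[0,0,0.9],0]
    - [[0,0,0],0]
    - [[0,0,0],0]

```text
time_s: 3.1
ee_pos: [377.5, 257.8, 222.8]
tcp_rot: [0.596, 0.38, -0.38, -0.596]
contact_force: [0.6, -0.1, -0.1]
opening: 86.9
```

```bash
python3 - <<'E'
from h import *
p,K,T,s,M=shot("w2")
im=p["pixels"][40:215,150:380]
cv2.imwrite("pics/w2c.png",cv2.resize(im,None,fx=3.4,fy=3.4,interpolation=cv2.INTER_CUBIC))
E
```

```text
t 3.1 tcp [377.5 257.8 222.8] F [ 0.56 -0.09 -0.13] open 86.9
axes x [0.423 0.906 0.   ] y [ 0.001  0.    -1.   ] z [-0.906  0.423 -0.   ] yawx 65.0
```

View pics/w2c.png

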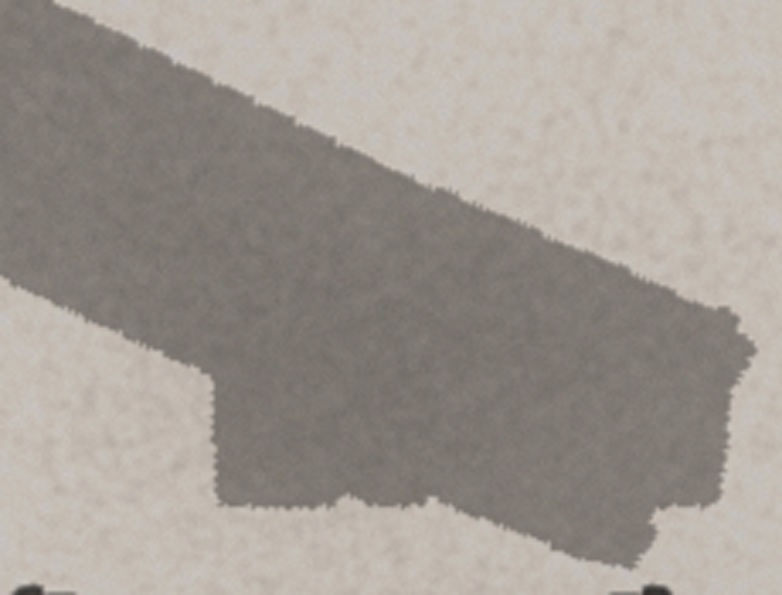

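Call:
step_arm:
  rows:
    - [[0,0,-0.88],0]
    - [[0,0,-0.88],0]
    - [[0,0,-0.88],0]
    - [[0,0,-0.88],0]
    - [[0,0,0],0]
    - [[0,0,0],0]

```text
time_s: 3.9
ee_pos: [569.0, 167.3, 222.0]
tcp_rot: [0.597, 0.379, -0.38, -0.597]
contact_force: [-0.7, 0.6, 0.4]
opening: 87.1
```

```bash
python3 - <<'E'
from h import *
p,K,T,s,M=shot("w3")
im=p["pixels"][40:215,150:380]
cv2.imwrite("pics/w3c.png",cv2.resize(im,None,fx=3.4,fy=3.4,interpolation=cv2.INTER_CUBIC))
E
```

```text
t 3.9 tcp [569.  167.3 222. ] F [-0.68  0.58  0.38] open 87.1
axes x [ 0.425  0.905 -0.001] y [-0.001 -0.001 -1.   ] z [-0.905  0.425  0.001] yawx 64.84
```

View pics/w3c.png

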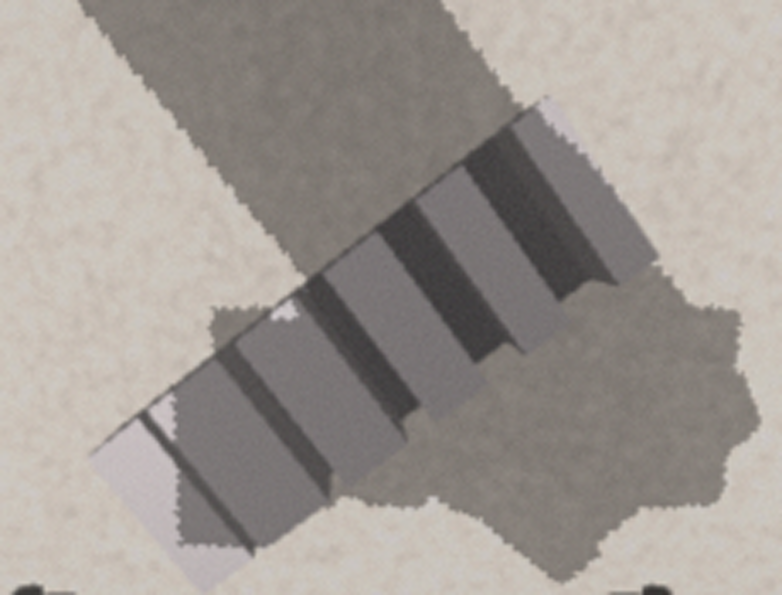

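```bash
cat > fit.py <<'E'
from h import *
from scipy.optimize import minimize
def fitgauge(img,K,T,x0,z=48.,slots=(1,2,3,4,5)):
    g=cv2.GaussianBlur(cv2.cvtColor(img,cv2.COLOR_BGR2GRAY).astype(np.float32),(0,0),0.8)
    W=[4,7.5,11,14.5,18]; C=[-68,-34,0,34,68]
    xs=np.linspace(-25,25,60)
    def pts(q,y):
        c,s=np.cos(q[2]),np.sin(q[2])
        return np.c_[q[0]+c*xs-s*y,q[1]+s*xs+c*y,np.full_like(xs,z)]
    def samp(P):
        uv=proj(K,T,P).astype(np.float32)
        return cv2.remap(g,uv[:,0].reshape(-1,1),uv[:,1].reshape(-1,1),cv2.INTER_LINEAR)
    def f(q):
        t=0
        for i in slots:
            i-=1
            for sg in (-1,1):
                e=C[i]+sg*W[i]/2
                t+=np.mean(np.clip(samp(pts(q,e+sg*1.2))-samp(pts(q,e-sg*1.2)),-40,40))
        return -t
    best=None
    for dx in (-4,0,4):
        for dy in (-6,-3,0,3,6):
            for da in (-.03,0,.03):
                q0=np.array(x0)+[dx,dy,da]
                r=minimize(f,q0,method="Nelder-Mead",options=dict(initial_simplex=[q0,q0+[2,0,0],q0+[0,2,0],q0+[0,0,.02]],xatol=.01,fatol=.01))
                if best is None or r.fun<best.fun: best=r
    return best
def draw(img,K,T,q,name,crop,z=48.):
    W=[4,7.5,11,14.5,18]; C=[-68,-34,0,34,68]
    a,b,c_,d=crop;sc=3.4;o=cv2.resize(img[a:b,c_:d],None,fx=sc,fy=sc,interpolation=cv2.INTER_CUBIC)
    L=[]
    for w,c0 in zip(W,C):
        for s in(-1,1): L.append(((-30,c0+s*w/2),(30,c0+s*w/2)))
    L+= [((-30,-92),(30,-92)),((-30,92),(30,92)),((-30,-92),(-30,92)),((30,-92),(30,92))]
    c,s=np.cos(q[2]),np.sin(q[2])
    for l in L:
        uv=proj(K,T,[[q[0]+c*x-s*y,q[1]+s*x+c*y,z] for x,y in l])
        P=[tuple(int(round(v)) for v in ((u[0]-c_+.5)*sc,(u[1]-a+.5)*sc)) for u in uv]
        cv2.line(o,P[0],P[1],(0,255,0),1)
    cv2.imwrite(f"pics/{name}.png",o)
E
python3 - <<'E'
from fit import *
im=cv2.imread("pics/w3.png");d=np.load("pics/w3.npz");K,T=d["K"],d["T"]
f=lambda u,v:(150+u/3.4-.5,40+v/3.4-.5)
cs=np.array([ray(K,T,*f(*u),48) for u in [(92,453),(545,97),(657,258),(207,590)]]);print(cs.round(1),cs.mean(0))
v=cs[1]-cs[0];q0=[*cs.mean(0)[:2],np.arctan2(-v[0],v[1])]
r=fitgauge(im,K,T,q0);print(q0,r.x,np.degrees(r.x[2]),r.fun)
draw(im,K,T,r.x,"w3fit",(40,215,150,380))
E
```

```text
[[538.9  91.8  48. ]
 [500.6 266.7  48. ]
 [558.9 280.2  48. ]
 [596.9 104.3  48. ]] [548.82740167 185.76269158  48.        ]
[np.float64(548.827401671852), np.float64(185.76269157762357), np.float64(0.21570796335092768)] [5.45616030e+02 1.84395179e+02 2.15033278e-01] 12.320499271733356 -322.3179016113281
```

View pics/w3fit.png

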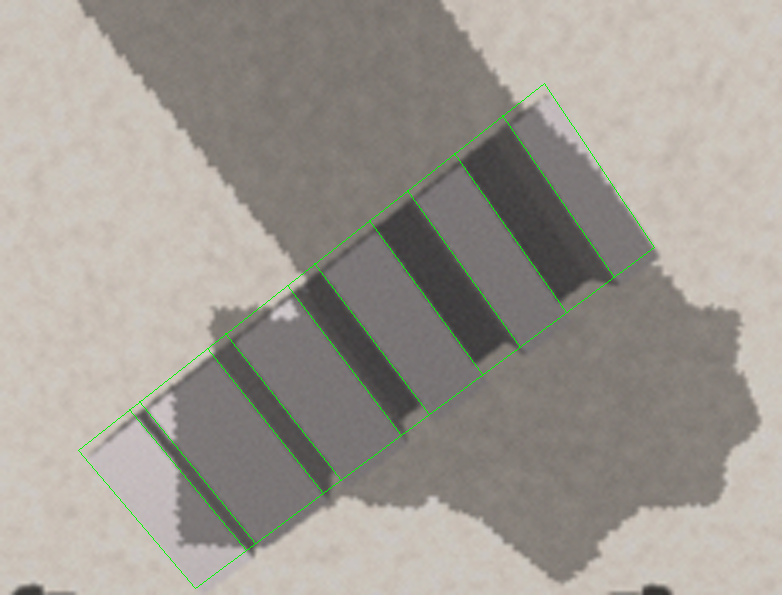

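The gauge centre is about (548,185), with a yaw of 12.3°. The slot lines fit the picture, and slot 1 is at the left of the crop, the -y end. Next I'll look at the stand.

Call:
step_arm:
  rows:
    - [[-0.8,0,-0.32],0.2]
    - [[-0.8,0,-0.32],0.2]
    - [[-0.8,0.08,-0.32],0]
    - [[-0.8,0.08,-0.32],0]
    - [[-0.8,0.08,-0.32],0]
    - [[-0.8,0.08,-0.32],0]
    - [[-0.8,0.08,-0.32],0]
    - [[-0.8,0.08,-0.32],0]
    - [[0,0,0],0]
    - [[0,0,0],0]

```text
time_s: 5.2
ee_pos: [526.6, -242.1, 193.8]
tcp_rot: [-0.607, -0.363, 0.363, 0.607]
contact_force: [-0.2, 1.0, 0.4]
opening: 86.8
```

```bash
python3 - <<'E'
from h import *
p,K,T,s,M=shot("w4")
for d in ctrl.look_for(p,"former_a"): print([round(b*k) for b,k in zip(d["bbox"],(512,384,512,384))],round(d["confidence"],2))
im=p["pixels"][0:215,100:400]
cv2.imwrite("pics/w4c.png",cv2.resize(im,None,fx=2.6,fy=2.6,interpolation=cv2.INTER_CUBIC))
E
```

```text
t 5.2 tcp [ 526.6 -242.1  193.8] F [-0.23  1.02  0.44] open 86.8
axes x [0.473 0.881 0.001] y [ 0.     0.001 -1.   ] z [-0.881  0.473  0.   ] yawx 61.77
[289, 154, 323, 215] 0.83
[300, 267, 341, 298] 0.71
[230, 78, 266, 135] 0.69
```

View pics/w4c.png

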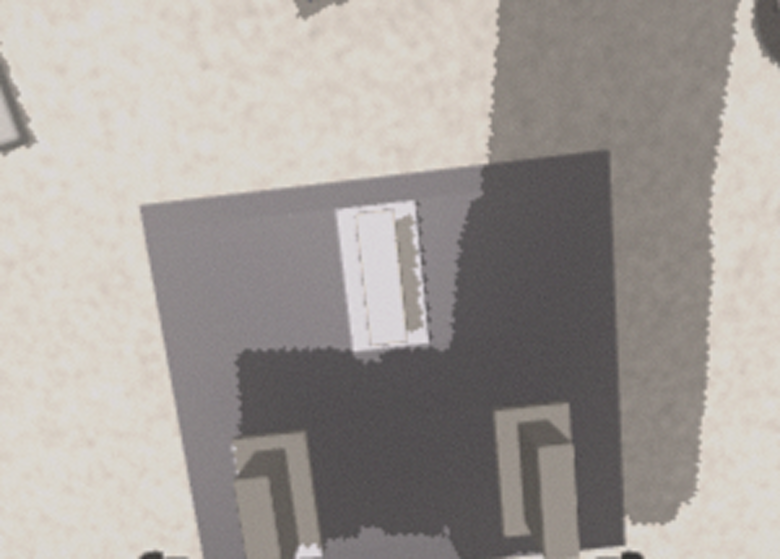

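The crop shows the front white former alone at crop (383,277), i.e. image (247,106), with the two rear formers below it at crop (275,490) and (535,470). This is the right one. I'll measure its shoulder and grip top.

```bash
python3 - <<'E'
from h import *
d=np.load("pics/w4.npz");K,T=d["K"],d["T"]
f=lambda u,v:(100+u/2.6-.5,v/2.6-.5)
for nm,L,z in [("shoulder",[(335,210),(415,200),(429,345),(354,353)],56),("grip",[(357,211),(395,209),(407,342),(371,346)],100),("stand",[(142,206),(609,151),(624,545)],48),("rear grips",[(255,475),(555,445)],100)]:
    c=np.array([ray(K,T,*f(*u),z) for u in L]);print(nm,c.round(1).tolist(),c.mean(0).round(1))
    if len(L)==4:
        v=(c[0]+c[1]-c[2]-c[3])/2; print("long",np.linalg.norm(v),"dir",np.degrees(np.arctan2(v[1],v[0])), "wid",np.linalg.norm((c[0]+c[3]-c[1]-c[2])/2))
    else:
        for a,b in zip(c,c[1:]): print(np.degrees(np.arctan2(*(b-a)[1::-1])),np.linalg.norm(b-a))
E
```

```text
shoulder [[438.4, -216.7, 56.0], [448.8, -190.3, 56.0], [495.8, -209.3, 56.0], [485.3, -235.0, 56.0]] [ 467.1 -212.8   56. ]
long 50.542605374577306 dir 158.38269792445433 wid 28.03843191894587
grip [[445.8, -209.9, 100.0], [450.7, -199.6, 100.0], [487.3, -214.9, 100.0], [483.1, -225.4, 100.0]] [ 466.8 -212.5  100. ]
long 40.04348695238923 dir 157.33578669875396 wid 11.383689857196975
stand [[403.5, -277.7, 48.0], [466.3, -121.3, 48.0], [604.2, -177.1, 48.0]] [ 491.3 -192.    48. ]
68.12128718393643 168.5038386767718
-22.00909342059105 148.70984051313306
rear grips [[501.8, -278.7, 100.0], [539.0, -188.2, 100.0]] [ 520.4 -233.5  100. ]
67.64187047883716 97.88094221981434
```

Call:
step_arm:
  rows:
    - [[-0.02,0.2,0.555],0]
    - [[-0.02,0.2,0.555],0]
    - [[0,0.3,0],-0.39]
    - [[0,0.3,0],-0.39]
    - [[0,0,0],0]
    - [[0,0,0],0]
  fingers: 0.6

```text
time_s: 6.05
ee_pos: [467.2, -213.5, 134.5]
tcp_rot: [0.587, 0.395, -0.395, -0.586]
contact_force: [0.4, -0.4, 0.1]
opening: 52.2
```

```bash
python3 - <<'E'
from h import *
p,K,T,s,M=shot("w5")
d=np.array([467,-212.6])-s["ee_pos"][:2]; print("dx dz",d@M[:2,0],d@M[:2,2])
E
```

```text
t 6.05 tcp [ 467.2 -213.5  134.5] F [ 0.39 -0.43  0.1 ] open 52.2
axes x [0.375 0.927 0.   ] y [ 0.001 -0.    -1.   ] z [-0.927  0.375 -0.001] yawx 67.95
dx dz 0.7891414113565924 0.5570530276452806
```

View pics/w5.png

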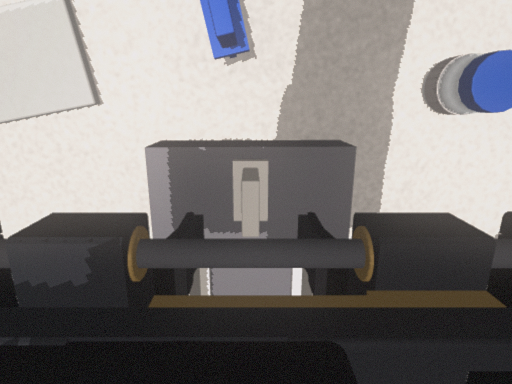

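Call:
step_arm:
  rows:
    - [[0.013,0.4,0.01],0]
    - [[0,0.4,0],0]
    - [[0,0.25,0],0]
    - [[0,0.16,0],0]
    - [[0,0,0],0]

```text
time_s: 6.72
ee_pos: [466.3, -213.1, 61.0]
tcp_rot: [-0.586, -0.395, 0.395, 0.586]
contact_force: [-0.1, 0.5, 0.9]
opening: 52.3
```

Call:
step_arm:
  rows:
    - [[0,0,0],0]
    - [[0,0,0],0]
    - [[0,0,0],0]
    - [[0,0,0],0]
    - [[0,0,0],0]
    - [[0,0,0],0]
  fingers: 0

```text
time_s: 7.48
ee_pos: [466.4, -213.1, 61.2]
tcp_rot: [0.586, 0.395, -0.395, -0.586]
contact_force: [-0.0, 0.9, 0.0]
opening: 11.7
```

Call:
step_arm:
  rows:
    - [[0,-0.15,0],0]
    - [[0,-0.3,0],0]
    - [[0,-0.5,0],0]
    - [[0,-0.5,0],0]
    - [[0,-0.4,0],0]
    - [[0,0,0],0]
    - [[0,0,0],0]

```text
time_s: 8.35
ee_pos: [466.1, -212.9, 172.0]
tcp_rot: [-0.586, -0.395, 0.395, 0.586]
contact_force: [-0.7, -0.7, -0.9]
opening: 12.1
```

```bash
python3 - <<'E'
from h import *
p,K,T,s,M=shot("w6")
a=np.radians(12.3);c,sn=np.cos(a),np.sin(a)
G=np.array([548.3,185])
for i,y in enumerate([-68,-34,0,34,68]): print("slot",i+1,G+[-sn*y,c*y])
d=G+[sn*68,-c*68]-s["ee_pos"][:2]; print("dx dz",d@M[:2,0],d@M[:2,2])
p=ctrl.read_camera("side");cv2.imwrite("pics/s6.png",p["pixels"])
E
```

```text
t 8.35 tcp [ 466.1 -212.9  172. ] F [-0.69 -0.67 -0.88] open 12.1
axes x [0.375 0.927 0.   ] y [-0.  0. -1.] z [-0.927  0.375  0.   ] yawx 67.96
slot 1 [562.78606627 118.56090094]
slot 2 [555.54303313 151.78045047]
slot 3 [548.3 185. ]
slot 4 [541.05696687 218.21954953]
slot 5 [533.81393373 251.43909906]
dx dz 343.5284574205596 34.80164216309517
```

View pics/w6.png

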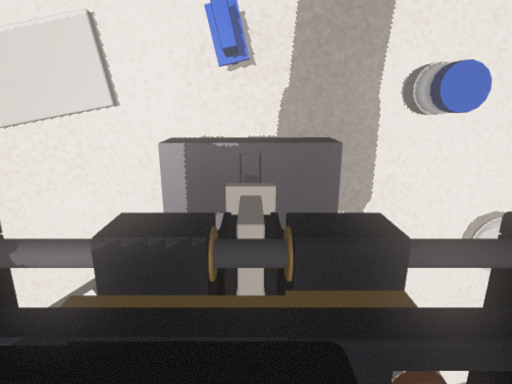

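View pics/s6.png

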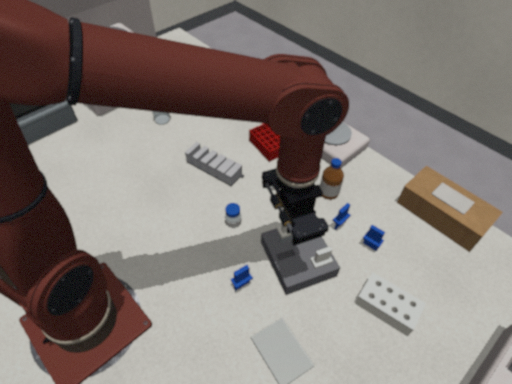

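Call:
step_arm:
  rows:
    - [[0.716,0,0.0725],0]
    - [[0.716,0,0.0725],0]
    - [[0.716,0,0.0725],0]
    - [[0.716,0,0.0725],0]
    - [[0.716,0,0.0725],0]
    - [[0.716,0,0.0725],0]
    - [[0.716,0,0.0725],0]
    - [[0.716,0,0.0725],0]
    - [[0,0,0],0]

```text
time_s: 9.57
ee_pos: [562.7, 122.7, 170.7]
tcp_rot: [-0.585, -0.396, 0.397, 0.586]
contact_force: [1.2, -0.1, -2.6]
opening: 11.3
```

Call:
step_arm:
  rows:
    - [[0,0,0],-0.86]
    - [[0,0,0],-0.86]
    - [[0,0,0],-0.86]
    - [[0,0,0],-0.86]
    - [[0,0,0],-0.86]
    - [[0,0,0],0]
    - [[0,0,0],0]

```text
time_s: 10.45
ee_pos: [562.9, 118.0, 171.8]
tcp_rot: [-0.444, -0.55, 0.55, 0.444]
contact_force: [0.1, -0.5, -0.5]
opening: 11.5
```

```bash
python3 - <<'E'
from h import *
p,K,T,s,M=shot("w7")
for y in (-68,-34):
    a=np.radians(12.3);d=np.array([548.3,185])+[-np.sin(a)*y,np.cos(a)*y]-s["ee_pos"][:2]; print("dx dz",d@M[:2,0],d@M[:2,2])
E
```

```text
t 10.45 tcp [562.9 118.  171.8] F [ 0.05 -0.49 -0.53] open 11.5
axes x [-0.211  0.978 -0.   ] y [-0.001 -0.    -1.   ] z [-0.978 -0.211  0.001] yawx 102.17
dx dz 0.61024098605572 -0.009683867552278161
dx dz 34.610146929587415 0.069824841679084
```

View pics/w7.png

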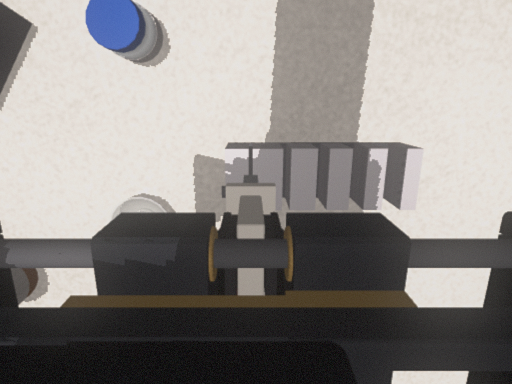

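```bash
python3 - <<'E'
from fit import *
im=cv2.imread("pics/w7.png");d=np.load("pics/w7.npz");K,T=d["K"],d["T"]
def lines(im):
    # limit to visible part: use own fit with xs -28..-8
    pass
import fit
src=open("fit.py").read().replace("np.linspace(-25,25,60)","np.linspace(-28,-10,40)")
ns={};exec(src,ns)
r=ns["fitgauge"](im,K,T,[548.3,185,np.radians(12.3)]);print(r.x,np.degrees(r.x[2]),r.fun)
draw(im,K,T,r.x,"w7fit",(120,220,210,430))
cv2.imwrite("pics/w7c.png",cv2.resize(im[135:220,205:305],None,fx=7,fy=7,interpolation=cv2.INTER_CUBIC))
E
```

```text
[5.49627212e+02 1.84908084e+02 2.12392214e-01] 12.16917745097125 -398.6640319824219
```

View pics/w7fit.png

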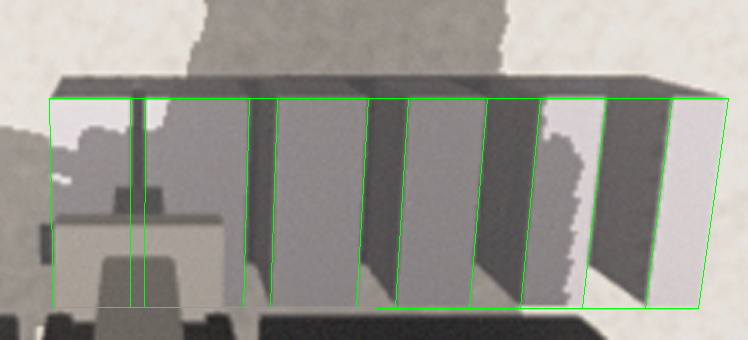

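View pics/w7c.png

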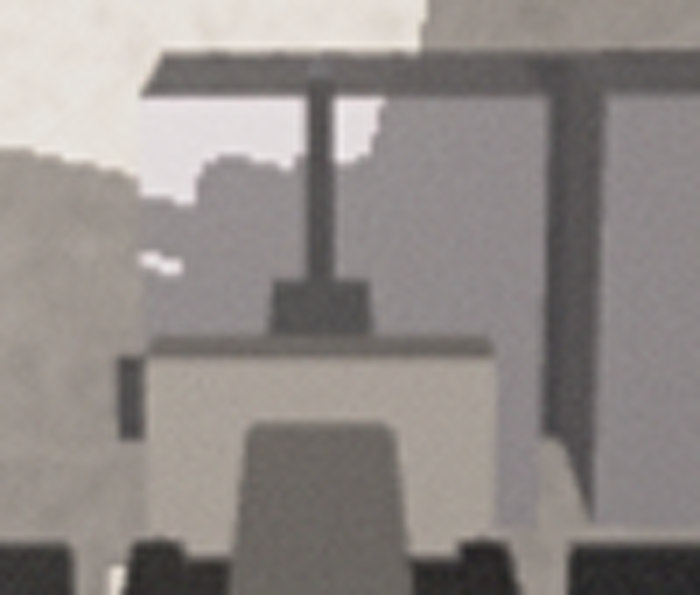

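The close crop shows the blade end centred over slot 1 (blade crop centre 320, slot 319), about 9.9 mm wide by pixels. The grasp is straight. I'll go down to slot 1, ending slowly.

Call:
step_arm:
  rows:
    - [[0,0.4,0],0]
    - [[0,0.4,0],0]
    - [[0,0.25,0],0]
    - [[0,0.06,0],0]
    - [[0,0,0],0]
    - [[0,0,0],0]

```text
time_s: 11.25
ee_pos: [563.7, 118.7, 106.5]
tcp_rot: [0.444, 0.551, -0.55, -0.443]
contact_force: [0.8, -0.2, -1.2]
opening: 11.7
```

Call:
step_arm:
  rows:
    - [[0,0.02,0],0]
    - [[0,0.02,0],0]
    - [[0,0.02,0],0]
    - [[0,0.02,0],0]

```text
time_s: 11.75
ee_pos: [563.1, 118.5, 100.7]
tcp_rot: [-0.443, -0.551, 0.551, 0.443]
contact_force: [-0.0, -0.5, -0.8]
opening: 12.1
```

Call:
step_arm:
  rows:
    - [[0,0.02,0],0]
    - [[0,0.02,0],0]
    - [[0,0.02,0],0]

```text
time_s: 12.12
ee_pos: [563.1, 118.5, 97.1]
tcp_rot: [-0.443, -0.551, 0.551, 0.443]
contact_force: [-0.2, -0.1, -0.6]
opening: 12.0
```

Call:
step_arm:
  rows:
    - [[0,0.02,0],0]

```text
time_s: 12.25
ee_pos: [563.1, 118.5, 95.9]
tcp_rot: [-0.443, -0.551, 0.551, 0.443]
contact_force: [-1.1, -0.6, -0.5]
opening: 11.8
```

Call:
step_arm:
  rows:
    - [[0,0.015,0],0]

```text
time_s: 12.38
ee_pos: [563.2, 118.5, 95.3]
tcp_rot: [0.443, 0.551, -0.551, -0.443]
contact_force: [-3.6, -1.0, 5.9]
opening: 11.6
```

Call:
step_arm:
  rows:
    - [[0,0,0],0]

```text
time_s: 12.5
ee_pos: [563.1, 118.5, 95.2]
tcp_rot: [0.443, 0.551, -0.551, -0.443]
contact_force: [-2.2, -0.2, 1.5]
opening: 11.9
```

Call:
step_arm:
  rows:
    - [[0,0.008,0],0]

```text
time_s: 12.62
ee_pos: [563.2, 118.5, 95.2]
tcp_rot: [0.443, 0.551, -0.551, -0.443]
contact_force: [-2.9, -1.8, 10.4]
opening: 11.5
```

Call:
step_arm:
  rows:
    - [[0,0,0],0]
    - [[0,0,0],0]

```text
time_s: 12.88
ee_pos: [563.2, 118.5, 95.2]
tcp_rot: [0.443, 0.551, -0.551, -0.443]
contact_force: [-2.9, -0.6, 6.4]
opening: 12.0
```

```bash
python3 - <<'E'
from h import *
p,K,T,s,M=shot("w8")
im=p["pixels"]
cv2.imwrite("pics/w8c.png",cv2.resize(im[135:235,200:320],None,fx=6,fy=6,interpolation=cv2.INTER_CUBIC))
E
```

```text
t 12.88 tcp [563.2 118.5  95.2] F [-2.89 -0.57  6.44] open 12.0
axes x [-0.214  0.977  0.   ] y [ 0.  0. -1.] z [-0.977 -0.214 -0.   ] yawx 102.35
```

View pics/w8c.png

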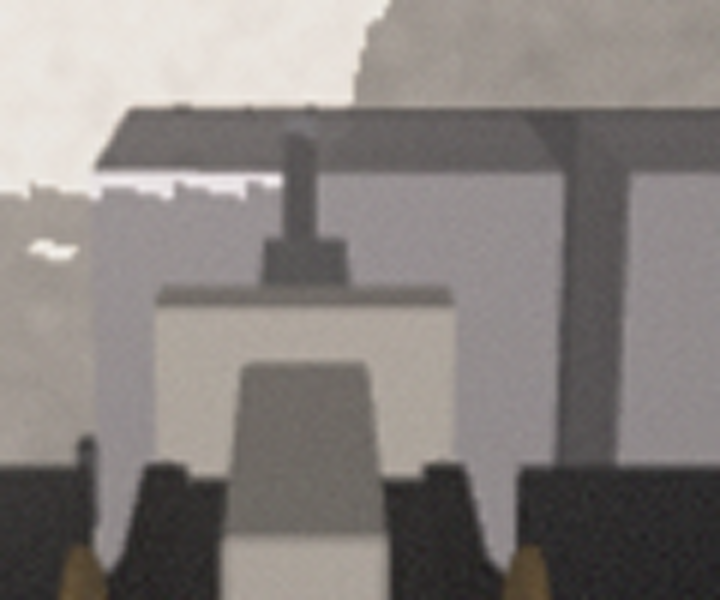

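Slot 1 refused it: the blade bottom sits on the mouth, TCP z 95.2 with contact about 6 N. Next is slot 2.

Call:
step_arm:
  rows:
    - [[0,-0.1,0],0]
    - [[0,-0.1,0],0]
    - [[0.28,0,0],0]
    - [[0.28,0,0],0]
    - [[0,0.06,0],0]
    - [[0,0.04,0],0]
    - [[0,0,0],0]

```text
time_s: 13.8
ee_pos: [555.8, 150.6, 100.1]
tcp_rot: [-0.443, -0.55, 0.551, 0.444]
contact_force: [0.8, 0.0, -0.8]
opening: 11.6
```

Call:
step_arm:
  rows:
    - [[0,0.02,0],0]
    - [[0,0.02,0],0]
    - [[0,0.02,0],0]

```text
time_s: 14.18
ee_pos: [556.0, 151.2, 96.9]
tcp_rot: [-0.443, -0.551, 0.551, 0.443]
contact_force: [-0.1, 0.6, -1.2]
opening: 11.9
```

Call:
step_arm:
  rows:
    - [[0,0.02,0],0]

```text
time_s: 14.3
ee_pos: [555.9, 151.3, 95.7]
tcp_rot: [-0.443, -0.551, 0.551, 0.443]
contact_force: [-0.3, 0.0, -1.1]
opening: 11.6
```

Call:
step_arm:
  rows:
    - [[0,0.018,0],0]

```text
time_s: 14.42
ee_pos: [556.1, 151.4, 95.1]
tcp_rot: [0.443, 0.551, -0.551, -0.443]
contact_force: [-2.4, -0.9, 10.2]
opening: 12.1
```

Call:
step_arm:
  rows:
    - [[0,0,0],0]
    - [[0,0,0],0]

```text
time_s: 14.68
ee_pos: [556.0, 151.4, 95.2]
tcp_rot: [0.443, 0.551, -0.551, -0.443]
contact_force: [-2.8, -0.9, 5.8]
opening: 11.7
```

```bash
python3 - <<'E'
from h import *
p,K,T,s,M=shot("w9")
im=p["pixels"]
cv2.imwrite("pics/w9c.png",cv2.resize(im[135:235,200:320],None,fx=6,fy=6,interpolation=cv2.INTER_CUBIC))
E
```

```text
t 14.68 tcp [556.  151.4  95.2] F [-2.81 -0.85  5.84] open 11.7
axes x [-0.214  0.977  0.   ] y [ 0.  0. -1.] z [-0.977 -0.214 -0.   ] yawx 102.35
```

View pics/w9c.png

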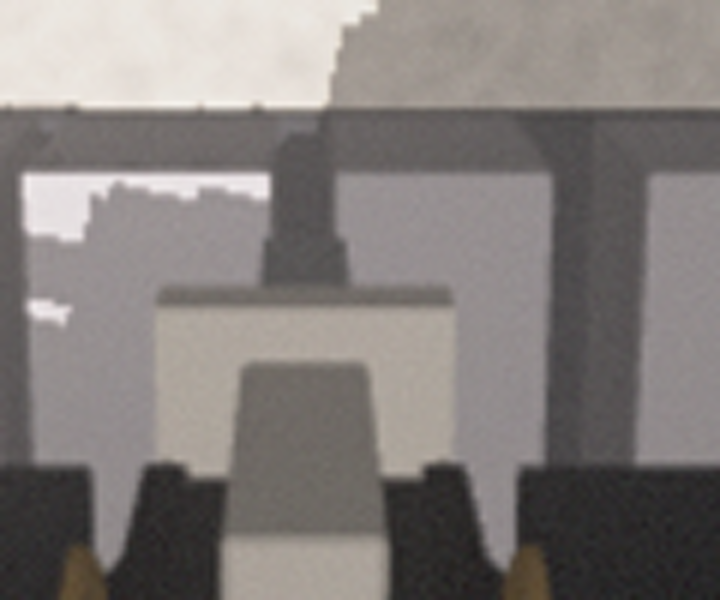

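Slot 2 refused it too, centred within 0.2 mm, TCP z 95.2. Next is slot 3.

Call:
step_arm:
  rows:
    - [[0,-0.1,0],0]
    - [[0,-0.1,0],0]
    - [[0.282,0,0],0]
    - [[0.282,0,0],0]
    - [[0,0.06,0],0]
    - [[0,0.04,0],0]
    - [[0,0,0],0]
    - [[0,0,0],0]

```text
time_s: 15.72
ee_pos: [548.8, 183.9, 100.7]
tcp_rot: [-0.444, -0.551, 0.551, 0.443]
contact_force: [1.1, -0.7, -1.7]
opening: 11.9
```

```bash
python3 - <<'E'
from h import *
p,K,T,s,M=shot("w10")
print((s["ee_pos"][:2]-[556.0,151.4])@M[:2,0])
im=p["pixels"]
cv2.imwrite("pics/w10c.png",cv2.resize(im[135:235,200:320],None,fx=6,fy=6,interpolation=cv2.INTER_CUBIC))
E
```

```text
t 15.72 tcp [548.8 183.9 100.7] F [ 1.08 -0.67 -1.7 ] open 11.9
axes x [-0.213  0.977 -0.   ] y [-0. -0. -1.] z [-0.977 -0.213  0.   ] yawx 102.31
33.23782446534695
```

View pics/w10c.png

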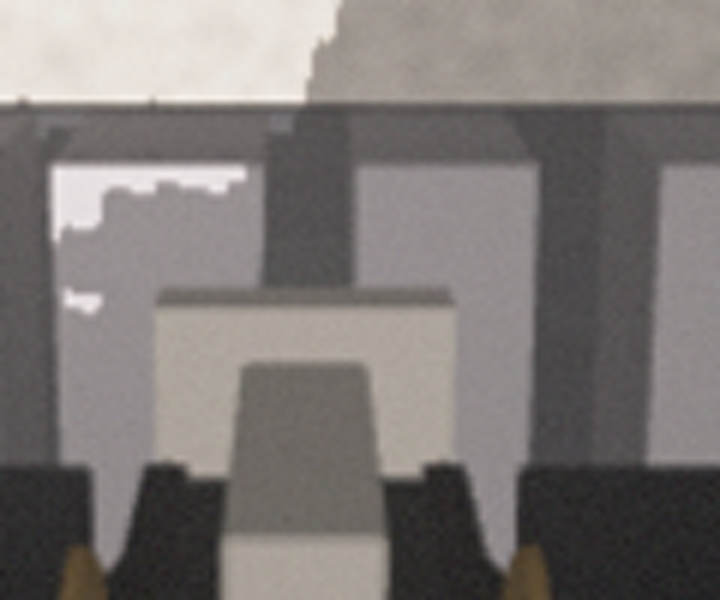

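Call:
step_arm:
  rows:
    - [[0.004,0.02,0],0]
    - [[0,0.02,0],0]
    - [[0,0.02,0],0]

```text
time_s: 16.15
ee_pos: [548.6, 184.6, 97.0]
tcp_rot: [-0.443, -0.551, 0.551, 0.443]
contact_force: [0.4, 0.9, -1.4]
opening: 11.8
```

```bash
python3 - <<'E'
from h import *
p,K,T,s,M=shot("w11")
print((s["ee_pos"][:2]-[556.0,151.4])@M[:2,0])
im=p["pixels"]
cv2.imwrite("pics/w11c.png",cv2.resize(im[135:235,200:320],None,fx=6,fy=6,interpolation=cv2.INTER_CUBIC))
E
```

```text
t 16.15 tcp [548.6 184.6  97. ] F [ 0.4   0.9  -1.38] open 11.8
axes x [-0.214  0.977 -0.   ] y [-0. -0. -1.] z [-0.977 -0.214  0.   ] yawx 102.36
34.04872235579092
```

View pics/w11c.png

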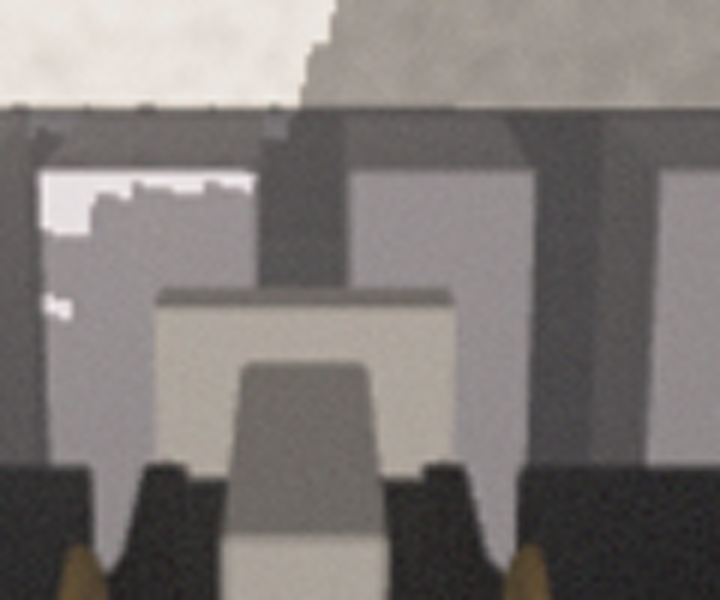

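Call:
step_arm:
  rows:
    - [[0,0.02,0],0]
    - [[0,0.02,0],0]

```text
time_s: 16.45
ee_pos: [548.6, 184.6, 94.6]
tcp_rot: [-0.443, -0.551, 0.551, 0.443]
contact_force: [-0.9, 0.0, -0.6]
opening: 11.8
```

Call:
step_arm:
  rows:
    - [[0,0.02,0],0]

```text
time_s: 16.58
ee_pos: [548.6, 184.7, 93.4]
tcp_rot: [-0.443, -0.551, 0.551, 0.443]
contact_force: [-0.8, -0.5, -0.1]
opening: 12.1
```

Call:
step_arm:
  rows:
    - [[0,0.02,0],0]

```text
time_s: 16.7
ee_pos: [548.6, 184.7, 92.2]
tcp_rot: [-0.443, -0.551, 0.551, 0.443]
contact_force: [0.1, -0.1, -1.7]
opening: 11.6
```

The blade is entering slot 3 with no force. I'll continue down gently.

Call:
step_arm:
  rows:
    - [[0,0.025,0],0]
    - [[0,0.025,0],0]
    - [[0,0.025,0],0]
    - [[0,0.025,0],0]

```text
time_s: 17.2
ee_pos: [548.6, 184.7, 86.2]
tcp_rot: [0.443, 0.551, -0.551, -0.443]
contact_force: [0.7, -0.8, -1.4]
opening: 11.8
```

Call:
step_arm:
  rows:
    - [[0,0.03,0],0]
    - [[0,0.03,0],0]
    - [[0,0.03,0],0]
    - [[0,0.03,0],0]

```text
time_s: 17.7
ee_pos: [548.6, 184.6, 79.0]
tcp_rot: [-0.443, -0.551, 0.551, 0.443]
contact_force: [0.1, 0.2, -1.1]
opening: 11.9
```

Call:
step_arm:
  rows:
    - [[0,0.03,0],0]
    - [[0,0.03,0],0]
    - [[0,0.03,0],0]
    - [[0,0.03,0],0]

```text
time_s: 18.2
ee_pos: [548.6, 184.6, 71.8]
tcp_rot: [-0.443, -0.551, 0.551, 0.443]
contact_force: [0.1, 0.5, -1.1]
opening: 12.0
```

Call:
step_arm:
  rows:
    - [[0,0.03,0],0]
    - [[0,0.03,0],0]
    - [[0,0.02,0],0]
    - [[0,0,0],0]

```text
time_s: 18.7
ee_pos: [548.6, 184.6, 67.0]
tcp_rot: [-0.443, -0.551, 0.551, 0.443]
contact_force: [-0.7, 0.2, -2.3]
opening: 11.6
```

Call:
step_arm:
  rows:
    - [[0,0.02,0],0]
    - [[0,0.02,0],0]
    - [[0,0.02,0],0]

```text
time_s: 19.08
ee_pos: [548.6, 184.6, 63.4]
tcp_rot: [-0.443, -0.551, 0.551, 0.443]
contact_force: [-0.5, -0.0, -1.3]
opening: 11.8
```

Call:
step_arm:
  rows:
    - [[0,0.02,0],0]

```text
time_s: 19.2
ee_pos: [548.6, 184.7, 62.2]
tcp_rot: [-0.443, -0.551, 0.551, 0.443]
contact_force: [0.1, -0.4, -1.4]
opening: 12.3
```

Call:
step_arm:
  rows:
    - [[0,0.015,0],0]

```text
time_s: 19.32
ee_pos: [548.6, 184.6, 61.3]
tcp_rot: [-0.443, -0.551, 0.551, 0.443]
contact_force: [-0.4, -0.2, -0.8]
opening: 11.8
```

Call:
step_arm:
  rows:
    - [[0,0.008,0],0]
    - [[0,0,0],0]

```text
time_s: 19.58
ee_pos: [548.6, 184.6, 61.2]
tcp_rot: [0.443, 0.551, -0.551, -0.443]
contact_force: [-3.0, -1.1, 4.7]
opening: 12.0
```

Call:
step_arm:
  rows:
    - [[0,0.006,0],0]
    - [[0,0,0],0]

```text
time_s: 19.82
ee_pos: [548.6, 184.6, 61.2]
tcp_rot: [0.443, 0.551, -0.551, -0.443]
contact_force: [-4.1, -1.2, 8.7]
opening: 11.6
```

The shoulder is seated: force 5–9 N at TCP z 61.2, the same height as in the stand. I'll relieve the force slightly, then release.

Call:
step_arm:
  rows:
    - [[0,-0.008,0],0]

```text
time_s: 19.95
ee_pos: [548.6, 184.6, 61.3]
tcp_rot: [0.443, 0.551, -0.551, -0.443]
contact_force: [-1.5, 0.1, 0.4]
opening: 11.8
```

Call:
step_arm:
  rows:
    - [[0,0,0],0]
    - [[0,0,0],0]
    - [[0,0,0],0]
    - [[0,0,0],0]
    - [[0,0,0],0]
    - [[0,0,0],0]
  fingers: 0.5

```text
time_s: 20.7
ee_pos: [548.6, 184.7, 61.0]
tcp_rot: [-0.443, -0.551, 0.551, 0.443]
contact_force: [-0.6, 0.1, -0.1]
opening: 43.1
```

Call:
step_arm:
  rows:
    - [[0,-0.2,0],0]
    - [[0,-0.5,0],0]
    - [[0,-0.6,0],0]
    - [[0,-0.6,0],0]
    - [[0,-0.4,-0.3],0]
    - [[0,0,-0.6],0]
    - [[0,0,-0.6],0]
    - [[0,0,0],0]
    - [[0,0,0],0]

```text
time_s: 21.82
ee_pos: [636.1, 203.6, 199.3]
tcp_rot: [-0.443, -0.551, 0.551, 0.443]
contact_force: [-0.3, 0.0, 0.3]
opening: 43.2
```

```bash
python3 - <<'E'
from h import *
p,K,T,s,M=shot("w12")
cv2.imwrite("pics/w12c.png",cv2.resize(p["pixels"][40:215,150:420],None,fx=2.9,fy=2.9,interpolation=cv2.INTER_CUBIC))
p=ctrl.read_camera("side");cv2.imwrite("pics/s12.png",cv2.resize(p["pixels"][120:320,150:400],None,fx=3,fy=3,interpolation=cv2.INTER_CUBIC))
E
```

```text
t 21.82 tcp [636.1 203.6 199.3] F [-0.34  0.05  0.3 ] open 43.2
axes x [-0.214  0.977 -0.   ] y [-0. -0. -1.] z [-0.977 -0.214  0.   ] yawx 102.34
```

View pics/w12c.png

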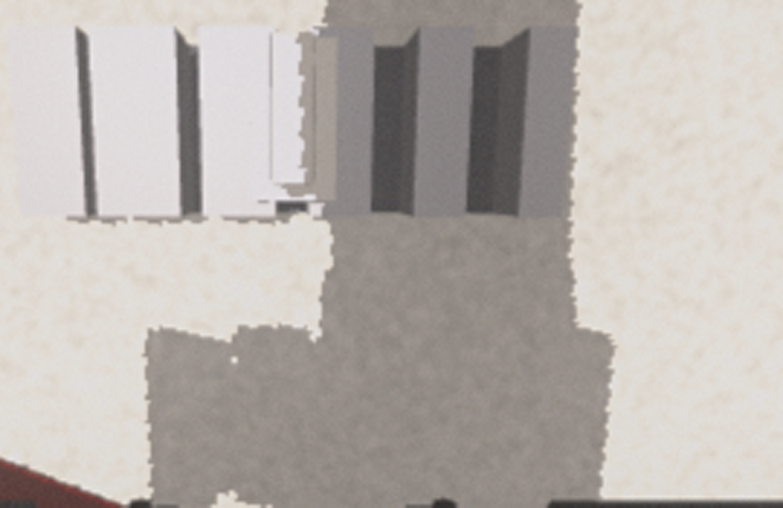

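View pics/s12.png

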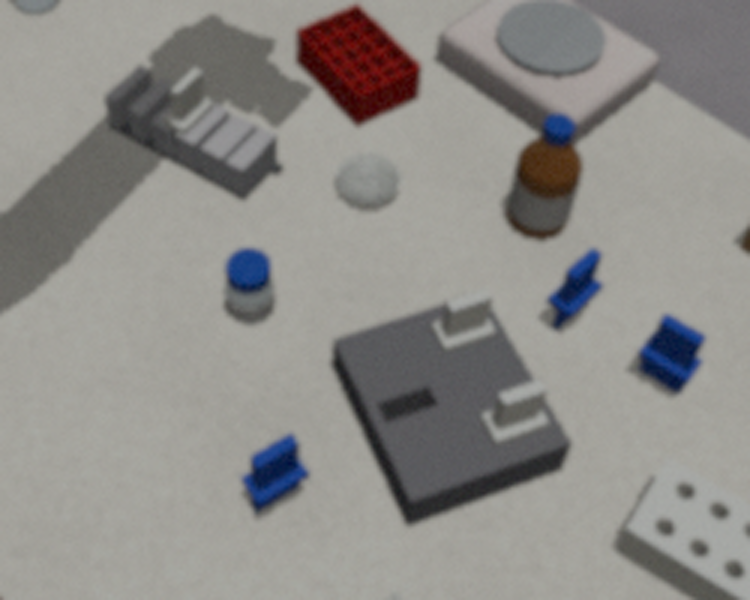

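The wrist view shows the former upright and flat in slot 3 at crop (303,115), with slots 1 and 2 empty to its left. The side view shows the front pocket empty at crop (408,403) and the two rear formers and other items in place. I'm handing in.

```bash
python3 -c "
from workcell import ctrl
print(ctrl.sign_off())"
```

```text
the job is handed in; nothing more can be done
None
```

The unmarked former is in slot 3 (11 mm), fully home with its shoulder flat on the gauge, and released. I tried it on the narrower slots first:
- **Slot 1:** it refused the blade, with contact peaking at about 10 N.
- **Slot 2:** it also refused the blade, again peaking at about 10 N.
- **Slot 3:** the blade went in with no measurable resistance until the shoulder seated, at 5–9 N.

**Force:** the contacts ran slightly over the 3–5 N asked for, but well under the 40 N limit.

**Last checks:**
- The gripper height at seating was 61.2 mm, against 61.1 mm when the former sat in the stand, so the shoulder is on the gauge's top.
- The pictures show it upright in slot 3, about 1 mm from the slot's centre by the gripper position.
- The front pocket is empty. The other two formers, the jar, dish, bottle and tip box look where they were, and the tube rack does too as far as it shows. The beaker and lid were not in that last close view, but the arm did not go near them.
- The gripper is clear, with no contact force, at about 22 s of the 72 s allowed.

From the picture, the blade is about 9.6–9.9 mm thick, which fits the 9.5 mm former. No checks disagreed.

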